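# Turn the interlock key and draw it out of the test box guard

## Robot

A 6-joint arm with a two-finger parallel gripper is mounted at the origin on a cart in front of the work surface, level with it; the furniture and walls round the work are solid. World frame = base frame: x ahead of the robot, y to its left, z up, the work surface at z = 0. Lengths are in m, angles in degrees, forces in N, time in s.
With the tool pointing down it reaches from about 0.325 to 0.775 m from the base axis. Payload 5.5 kg.
Tool frame: the origin (TCP) lies at the very end of the fingers, on their centre line; the grasp point (between the pads) lies 19 mm behind it; z points along the fingers, y is the line along which they close (so a half turn about z gives the same grasp; the last joint's range is limited). The gripper opens to 88 mm and grips with 3 to 60 N. Pads are 20 mm wide; open, the fingers measure 115 mm over their backs; the gripper's body (75 mm by 178 mm) begins 61 mm behind the grasp point.
Start: joints at [64.303, 5.22, 70.514, -0, 104.267, -3.249], TCP at [0.229, 0.555, 0.223] pointing down, gripper open.
Joint ranges: [-164.24, 164.24], [-49.07, 125.15], [9.68, 141.18], [-86.29, 266.29], [3.28, 154.24], [-151.56, 151.56]. Speed limits (degrees/s): [147.25, 147.25, 172.46, 180, 180, 180].

## Interface

Orientations are given as [roll, pitch, yaw] about the fixed x, y, z axes, in that order (R = Rz(yaw) Ry(pitch) Rx(roll)).
In Python, from plant import sensors, get_image, camera_params, job gives the robot as it stands. The module is installed in compiled form; this text tells all that it offers.
- The arm moves only by the tool drive_tool, never from a script. Its argument "moves" is one flat list of numbers, 7 for each row, row after row: the turn, a rotation vector about the world's x, y, z in units of 5 degrees (1.0 is 5 degrees), then the shift along the world's x, y, z in mm, then the finger opening in mm, from 0 to 87.8. A call has 1 to 20 rows; each row shifts and turns the commanded pose from where the row before left it; what a row does not reach is not made up. A row lasts 1/10 s, in which the tool goes at most 50 mm and 8.59 degrees, less where a joint would pass 70% of its speed; a pose out of reach is approached as far as the arm can. A call is refused whole if a number of a shift passes 50 or a number of a turn 1, either way. A call with a gripper value outside its range is refused whole. The fingers move at their own pace and stop on an object; the grip force is fixed at half the most. Time passes only in rows, so rows that do not move let the fingers close. It gives the time, the measured TCP pose, the force, the opening and the grip force at its end, in the units of the state.
- sensors.get_obs(): the state, without advancing time (a new reading comes with each control period).
- get_image(name): name is "side" or "top"; returns the picture (420x560x3 uint8, red, green, blue); there is no depth.
- camera_params(name): a dict with "mtx" (3x3 intrinsics, pixels), "rvec" (rotation vector, rad) and "tvec" (3), from world to camera coordinates, as OpenCV has them. Camera axes: x right, y down, z forward; pixel columns grow to the right and rows downward; lengths in m; the calibration is good to about 2 mm. A picture is of the moment at which its call begins. camera_params takes no time and is no camera call.
- job.job_done(): hands the job in; it is judged then, once.
The state is a dict: "t": time; "joint_pos": joint angles; "joint_vel": joint speeds; "effort": joint torques, N m; "tool_pos": TCP position; "ee_rot": TCP orientation; "wrist_force": force on the tool from outside, world axes, zero at the start; "moment": the same for the moment, N m; "width": opening from 0.0 (shut) to 1.0 (fully open); "grip_force": force on a finger pad.
Only numpy, scipy, OpenCV 4.12 (cv2) and the standard library are available. Lean on these libraries where they do the work, as an engineer would, in place of code of your own. Each camera call takes 0.05 s, during which the arm holds its last target. There are 200 camera calls.

## Task

Two test boxes stand on the bench, each with an interlock key whose oblong foot is locked crosswise under the slotted guard plate. Take the key with the flat bar handle, turn it in its box until its foot lines up with the slot, lift it straight out and stand it upright in the round steel parts dish. Leave the other key, the one with the round knob, in its box as it is.

Things in the scene. Friction and masses are not known exactly. Their poses are not given: they have to be found in the camera images.
- bar_key: Key to take out, 78 mm high, 0.15 kg, loose. Steel foot 26 (x) by 64 (y) by 8 mm, 12 mm round stem, black flat bar handle 14 (x) by 46 (y) mm, 50 to 78 mm above the foot's underside; grip it across x. Half a turn about z changes nothing. Origin: centre of the foot's underside; z up. At first its y axis is 49 to 90 degrees off the slot's; it passes within about 15 degrees.
- box_a: Box that holds the bar key: fixed grey case 120 x 120 mm, 39 mm high. Grey guard plate on top, underside at 34 mm, with a central slot 84 mm along the box's y by 46 mm along its x. The key's foot stands on the inner floor, 10 mm above the bench, with room to turn all round. Origin: centre of the underside; z up.
- knob_key: Key to leave alone: the same foot, stem and height, but with a black round knob, 30 mm across, on top (to 88 mm above the bench). Origin: centre of the foot's underside; z up. It stands in a second box like the first, to its left or right, 0.15 to 0.40 m from it.
- dish: Loose round shallow dish of bare steel, 139 mm across the rim, 20 mm high, 0.25 kg; its flat floor, about 96 mm across, lies 3 mm above its underside. Origin: centre of the underside; z up.
Things that resemble listed ones, but are neither listed nor needed, are in the scene too. What is shaped like the bar_key but purple is not meant.

How it is judged:
By the outcome, as a careful person would: the job done as asked, in the order asked, and still so for the second after the job is handed in, with the robot touching nothing.
It also fails if it takes over 45 s, if anything falls off the work surface, if the arm or the gripper's body presses on something with over 40 N, if the wrist force passes 120 N, or if a joint passes its speed limit or range.

## Working session

There is one attempt and no reset: what is moved stays moved. The work goes in short steps, Python scripts to look and compute and a tool call to move; the robot and the scene stay as the last step left them, time stands still between calls to the robot, and variables do not carry over. Pictures are saved under pics/ and viewed, at most 10 in all, crops included, and the job is handed in when it is done.

Besides the shell and the picture viewer there is one more tool, called after "Request:" as a command line: name --argument value ..., lists and objects as JSON in quotes. drive_tool: Moves the arm, as the interface text tells. Its arguments: {"type":"object","properties":{"moves":{"type":"array","items":{"type":"number"}}},"required":["moves"]}

```bash
mkdir -p pics; cat > h.py <<'E'
import cv2,numpy as np
from plant import sensors,get_image,camera_params,job
def grab(n,f):
    im=get_image(n); cv2.imwrite('pics/'+f,im[:,:,::-1]); return im
def ray(n,u,v):
    p=camera_params(n); R=cv2.Rodrigues(np.array(p['rvec'],float))[0]; t=np.array(p['tvec'],float).ravel()
    q=cv2.undistortPoints(np.array([[[u,v]]],float),np.array(p['mtx'],float),None).ravel()
    d=R.T@np.array([q[0],q[1],1]); return -R.T@t,d
def pl(n,u,v,z):
    c,d=ray(n,u,v); return np.round(c+d*(z-c[2])/d[2],4)
def proj(n,P):
    p=camera_params(n); return cv2.projectPoints(np.array(P,float).reshape(-1,1,3),np.array(p['rvec'],float),np.array(p['tvec'],float),np.array(p['mtx'],float),None)[0].reshape(-1,2)
E
python3 - <<'E'
from h import *
a=grab('top','t0.png');b=grab('side','s0.png')
for n in('top','side'):print(n,ray(n,280,210))
E
```

```text
top (array([0.45295814, 0.11423434, 1.06678221]), array([ 0.06551923,  0.03323258, -0.99743954]))
side (array([ 0.49140102, -0.62529507,  0.4388086 ]), array([ 0.05624956,  0.88710799, -0.45818332]))
```

View pics/t0.png

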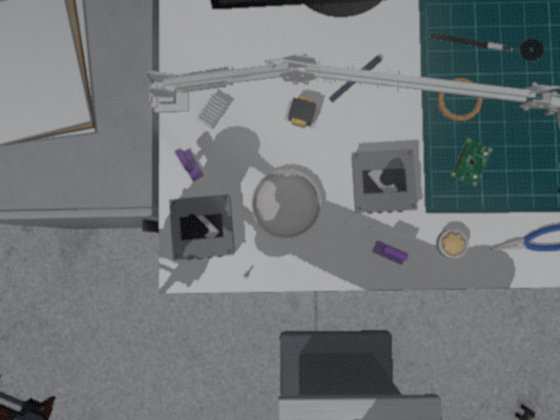

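View pics/s0.png

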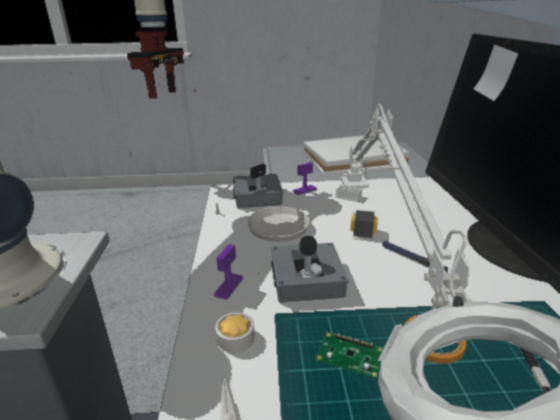

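The top view shows two boxes, at about (202,226) and (385,180), the dish at (287,202), and purple look-alikes at (189,164) and (390,252). In the side view the box at (257,188) has the bar-shaped black handle and the one at (308,270) has the round knob, with purple keys at (305,178) and (228,270). I choose the bar key in the left box, top (205,228), and check it in a crop.

```bash
python3 - <<'E'
from h import *
a=cv2.imread('pics/t0.png');b=cv2.imread('pics/s0.png')
A=cv2.resize(a[185:270,160:330],(800,400),interpolation=cv2.INTER_CUBIC)
B=cv2.resize(b[155:235,225:325],(500,400),interpolation=cv2.INTER_CUBIC)
f=lambda x:np.clip(255*(x/255.)**.5,0,255).astype('uint8')
cv2.imwrite('pics/c1.png',f(A));cv2.imwrite('pics/c2.png',f(B))
for nm,u,v,z in[('boxL',202,226,.039),('boxR',385,180,.039),('dish',287,202,.02),('lampbase',170,95,0),('edge',160,290,0)]:print(nm,pl('top',u,v,z))
print(proj('top',[[.229,.555,.223],[0,0,0]]))
E
```

```text
boxL [0.492  0.3025 0.039 ]
boxR [ 0.5752 -0.058   0.039 ]
dish [0.5375 0.1348 0.02  ]
lampbase [0.7681 0.3754 0.    ]
edge [0.3654 0.3959 0.    ]
[[ 24.10629318 390.13457329]
 [361.66112204 476.96727494]]
```

View pics/c1.png

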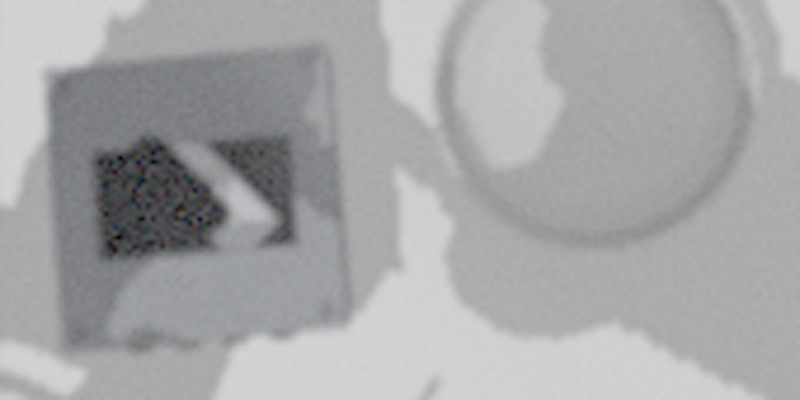

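View pics/c2.png

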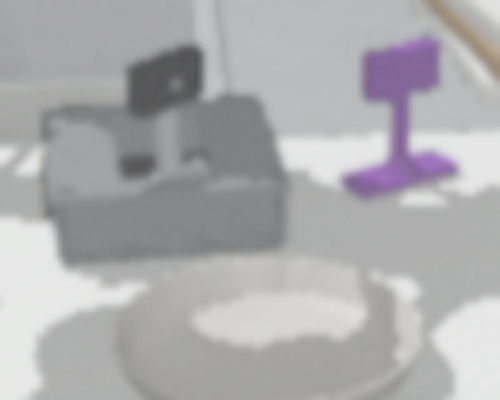

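The crops confirm the flat bar handle on a stem in the left box (side px ~(258,168)). The foot's visible edge runs ~45° down-right across the slot in the top view (about (199,215)→(219,231)).

```bash
python3 - <<'E'
from h import *
T=lambda x,y,z:pl('top',160+x*170/800,185+y*85/400,z)
S=lambda x,y,z:pl('side',225+x/5,155+y/5,z)
c=[T(x,y,.039) for x,y in((45,72),(325,45),(350,322),(65,348))]
print('box',np.mean(c,0),[np.degrees(np.arctan2(*(c[j]-c[i])[1::-1])) for i,j in((1,0),(2,3),(2,1),(3,0))])
print('handle side top',S(128,68,.088),S(200,47,.088),'bottom',S(133,117,.06),S(200,97,.06))
print('foot edge',T(205,140,.018),T(278,215,.018))
print('foot edge2',T(180,145,.018),T(230,195,.018))
c=[T(450,60,.02),T(750,60,.02)];print('dishwidth',c)
a=cv2.imread('pics/t0.png')[195:260,165:240].astype(float)
b=np.clip((cv2.resize(a,(750,600),interpolation=cv2.INTER_CUBIC)-5)*4,0,255)
cv2.imwrite('pics/c3.png',b.astype('uint8'))
import numpy
E
```

```text
box [0.490625 0.303175 0.039   ] [np.float64(94.30602381255089), np.float64(94.21870381882223), np.float64(4.644770949426221), np.float64(4.106750035122656)]
handle side top [0.4771 0.2848 0.088 ] [0.5139 0.3108 0.088 ] bottom [0.4784 0.2887 0.06  ] [0.5131 0.3123 0.06  ]
foot edge [0.5153 0.303  0.018 ] [0.4827 0.272  0.018 ]
foot edge2 [0.5134 0.3138 0.018 ] [0.4916 0.2924 0.018 ]
dishwidth [array([0.5473, 0.1976, 0.02  ]), array([0.5447, 0.0701, 0.02  ])]
```

View pics/c3.png

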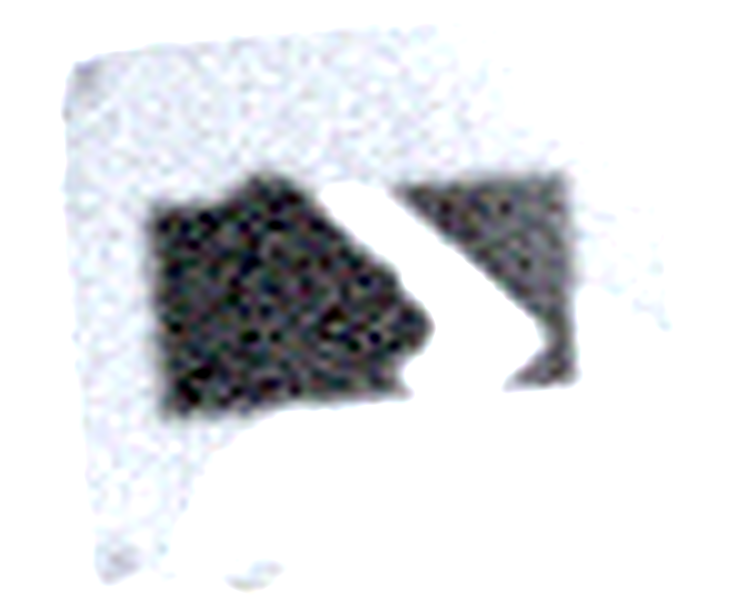

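The enhanced crop shows the black handle over the slot, slanted ~45°, with its right tip at about px (208,230). The views agree: key centre ≈(0.495,0.300), handle axis at 44° in the world, slot axis at 94.3°, so it needs turning +50°.

```bash
python3 - <<'E'
from h import *
from scipy.spatial.transform import Rotation as Ro
o=sensors.get_obs();print(o['ee_rot'],o['tool_pos'],o['width'],o['wrist_force'])
R=Ro.from_euler('xyz',o['ee_rot'],degrees=True).as_matrix();print('tool y',np.degrees(np.arctan2(R[1,1],R[0,1])))
print('dish',pl('top',286.3,203.2,.02))
c1,d1=ray('top',295,70);c2,d2=ray('side',380,112)
s=np.linalg.lstsq(np.c_[d1,-d2],c2-c1,rcond=None)[0];print('lamp elbow',c1+d1*s[0],c2+d2*s[1])
E
```

```text
[-1.79900268e+02 -4.27111813e-03  1.57552800e+02] [0.22900333 0.55429349 0.22163846] 0.9978304505479654 [-0.28319383 -0.01539983 -0.76505312]
tool y 67.55280769616068
dish [0.5351 0.1363 0.02  ]
lamp elbow [0.72642756 0.11369332 0.25866386] [0.73335559 0.11198539 0.26100947]
```

Request:
drive_tool --moves '[0, 0, -1, 13, -12, 0, 87, 0, 0, -1, 13, -12, 0, 87, 0, 0, -1, 13, -12, 0, 87, 0, 0, -1, 13, -12, 0, 87, 0, 0, -1, 13, -12, 0, 87, 0, 0, -1, 13, -12, -4, 87, 0, 0, -1, 13, -12, -4, 87, 0, 0, -1, 13, -12, -4, 87, 0, 0, -1, 13, -12, -4, 87, 0, 0, -1, 13, -12, -4, 87, 0, 0, -1, 13, -12, -4, 87, 0, 0, -1, 13, -12, -4, 87, 0, 0, -1, 13, -12, -4, 87, 0, 0, -1, 13, -12, -4, 87, 0, 0, -1, 13, -12, -4, 87, 0, 0, -1, 13, -12, -4, 87, 0, 0, -1, 13, -12, -4, 87, 0, 0, -1, 13, -12, -4, 87, 0, 0, -1, 13, -12, -4, 87, 0, 0, -1, 13, -12, -4, 87]'

```text
t: 2.1
tool_pos: [0.4894, 0.3139, 0.1619]
ee_rot: [-180.0, 0.1, 57.3]
wrist_force: [0.5, -0.6, -0.5]
width: 0.989
grip_force: 0.0
```

Request:
drive_tool --moves '[0, 0, -1, 6, -14, 0, 87, 0, 0, -1, 0, 0, 0, 87, 0, 0, -0.7, 0, 0, 0, 87, 0, 0, 0, 0, 0, -10, 87, 0, 0, 0, 0, 0, -10, 87, 0, 0, 0, 0, 0, -10, 87, 0, 0, 0, 0, 0, -10, 87, 0, 0, 0, 0, 0, 0, 87]'

```text
t: 2.9
tool_pos: [0.4941, 0.3001, 0.1199]
ee_rot: [-179.9, 0.2, 44.1]
wrist_force: [0.0, -0.3, -0.0]
width: 0.99
grip_force: 0.0
```

```bash
python3 - <<'E'
from h import *
b=grab('side','s1.png');o=sensors.get_obs();print(o['tool_pos'],o['ee_rot'],o['t'],o['width'])
p=o['tool_pos'];print(proj('side',[p,[.495,.3,.088]]))
A=cv2.resize(b[100:220,190:350],(800,600),interpolation=cv2.INTER_CUBIC)
cv2.imwrite('pics/c4.png',np.clip(255*(A[:,:,::-1]/255.)**.5,0,255).astype('uint8'))
E
```

```text
[0.49448034 0.30029449 0.12112785] [-1.79961793e+02  1.34761175e-01  4.40800594e+01] 2.95 0.9915408140651306
[[256.95995083 153.61516767]
 [257.66968843 166.1707043 ]]
```

View pics/c4.png

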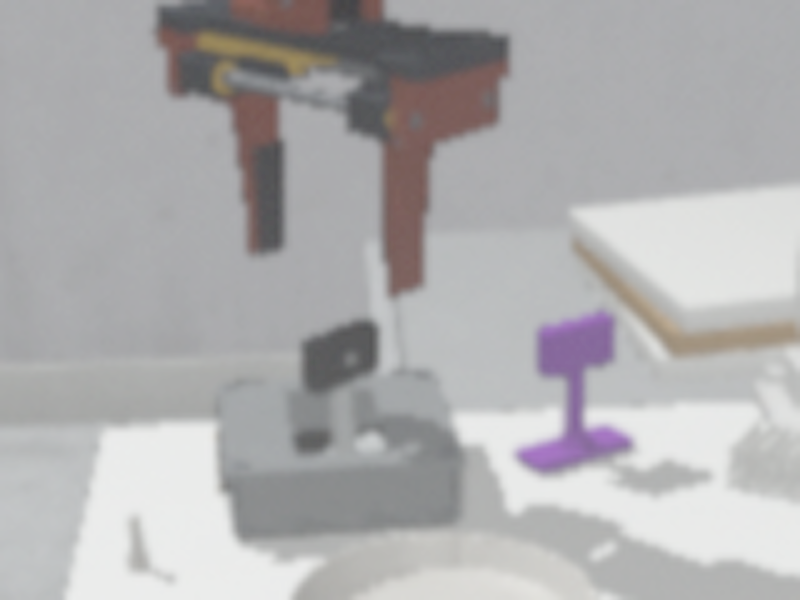

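Fingers (tips at px ~(243,150) and (271,159)) straddle the bar handle at ~(258,171) with even clearance. Descend and close.

Request:
drive_tool --moves '[0, 0, 0, 0, 0, -13, 87, 0, 0, 0, 0, 0, -13, 87, 0, 0, 0, 0, 0, -13, 87, 0, 0, 0, 0, 0, -13, 87, 0, 0, 0, 0, 0, -13, 87, 0, 0, 0, 0, 0, 0, 87, 0, 0, 0, 0, 0, 0, 30, 0, 0, 0, 0, 0, 0, 20, 0, 0, 0, 0, 0, 0, 16, 0, 0, 0, 0, 0, 0, 10, 0, 0, 0, 0, 0, 0, 8, 0, 0, 0, 0, 0, 0, 8, 0, 0, 0, 0, 0, 0, 8, 0, 0, 0, 0, 0, 0, 8, 0, 0, 0, 0, 0, 0, 8]'

```text
t: 4.45
tool_pos: [0.4951, 0.3006, 0.0576]
ee_rot: [180.0, -0.0, 44.1]
wrist_force: [-0.1, -0.3, -0.2]
width: 0.211
grip_force: 0.0
```

Request:
drive_tool --moves '[0, 0, 0, 0, 0, 0, 8, 0, 0, 0, 0, 0, 0, 8, 0, 0, 0, 0, 0, 0, 8, 0, 0, 0, 0, 0, 0, 8]'

```text
t: 4.85
tool_pos: [0.495, 0.3006, 0.0576]
ee_rot: [-180.0, 0.0, 44.1]
wrist_force: [1.0, 1.2, -0.3]
width: 0.155
grip_force: 30.0
```

Gripped (13.6 mm). Raise 4 mm, turn 50°, centre on the box.

Request:
drive_tool --moves '[0, 0, 0, 0, 0, 2, 8, 0, 0, 0, 0, 0, 2, 8, 0, 0, 1, 0, 0, 0, 8, 0, 0, 1, -1, 0, 0, 8, 0, 0, 1, 0, 1, 0, 8, 0, 0, 1, -1, 0, 0, 8, 0, 0, 1, 0, 1, 0, 8, 0, 0, 1, -1, 0, 0, 8, 0, 0, 1, 0, 1, 0, 8, 0, 0, 1, -1, 0, 0, 8, 0, 0, 1, 0, 0, 0, 8, 0, 0, 1, 0, 0, 0, 8, 0, 0, 0, 0, 0, 0, 8, 0, 0, 0, 0, 0, 0, 8]'

```text
t: 6.25
tool_pos: [0.4912, 0.3035, 0.0617]
ee_rot: [180.0, -0.0, 93.9]
wrist_force: [-0.4, -0.7, -0.7]
width: 0.159
grip_force: 30.0
```

```bash
python3 - <<'E'
from h import *
b=grab('side','s2.png');a=grab('top','t2.png');o=sensors.get_obs();print(o['tool_pos'],o['ee_rot'],o['t'],o['width'],o['wrist_force'],o['moment'])
f=lambda A:np.clip(255*(cv2.resize(A[:,:,::-1],(400,400),interpolation=cv2.INTER_CUBIC)/255.)**.5,0,255).astype('uint8')
cv2.imwrite('pics/c5.png',np.hstack([f(b[130:220,210:300]),f(a[185:265,160:240])]))
E
```

```text
[0.49113757 0.30352149 0.06167415] [1.79999429e+02 1.35406470e-03 9.39512541e+01] 6.35 0.15865771375073687 [-0.2567758   0.01839493 -0.73584377] [-0.05054788  0.07076649  0.01283536]
```

View pics/c5.png

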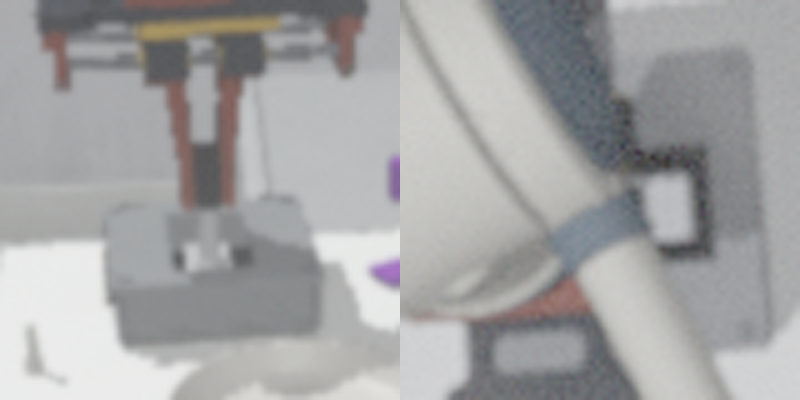

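The foot's end now sits in the slot opening with dark margin on all sides (top px ~(214,227)), aligned. Lift straight up.

Request:
drive_tool --moves '[0, 0, 0, 0, 0, 5, 8, 0, 0, 0, 0, 0, 5, 8, 0, 0, 0, 0, 0, 5, 8, 0, 0, 0, 0, 0, 5, 8, 0, 0, 0, 0, 0, 5, 8, 0, 0, 0, 0, 0, 10, 8, 0, 0, 0, 0, 0, 10, 8, 0, 0, 0, 0, 0, 15, 8, 0, 0, 0, 0, 0, 15, 8, 0, 0, 0, 0, 0, 0, 8]'

```text
t: 7.35
tool_pos: [0.4924, 0.3043, 0.1406]
ee_rot: [179.7, -0.1, 94.1]
wrist_force: [-0.4, -0.2, -1.3]
width: 0.157
grip_force: 30.0
```

Request:
drive_tool --moves '[0, 0, 0, 2, -7, 0, 8, 0, 0, 0, 4, -15, 0, 8, 0, 0, 0, 4, -15, 0, 8, 0, 0, 0, 4, -15, 0, 8, 0, 0, 0, 4, -15, 0, 8, 0, 0, 0, 4, -15, 0, 8, 0, 0, 0, 4, -15, 0, 8, 0, 0, 0, 4, -15, 0, 8, 0, 0, 0, 4, -15, 0, 8, 0, 0, 0, 4, -15, 0, 8, 0, 0, 0, 4, -15, 0, 8, 0, 0, 0, 2, -10, 0, 8, 0, 0, 0, 0, 0, 0, 8, 0, 0, 0, 0, 0, 0, 8]'

```text
t: 8.75
tool_pos: [0.5351, 0.1366, 0.1366]
ee_rot: [-180.0, -0.0, 94.0]
wrist_force: [0.3, -0.5, -2.0]
width: 0.162
grip_force: 30.0
```

```bash
python3 - <<'E'
from h import *
b=grab('side','s3.png');a=grab('top','t3.png');o=sensors.get_obs();print(o['tool_pos'],o['ee_rot'],o['t'],o['width'],o['wrist_force'],o['moment'])
f=lambda A:np.clip(255*(cv2.resize(A[:,:,::-1],(400,400),interpolation=cv2.INTER_CUBIC)/255.)**.5,0,255).astype('uint8')
cv2.imwrite('pics/c6.png',np.hstack([f(b[130:270,210:350]),f(a[155:255,235:335])]))
E
```

```text
[0.53499826 0.13707605 0.1366123 ] [-1.79995707e+02 -1.77251127e-02  9.40896929e+01] 8.85 0.15712959530824208 [ 0.19378691  0.54406455 -1.54913686] [-0.07688641  0.07062172 -0.02939533]
```

View pics/c6.png

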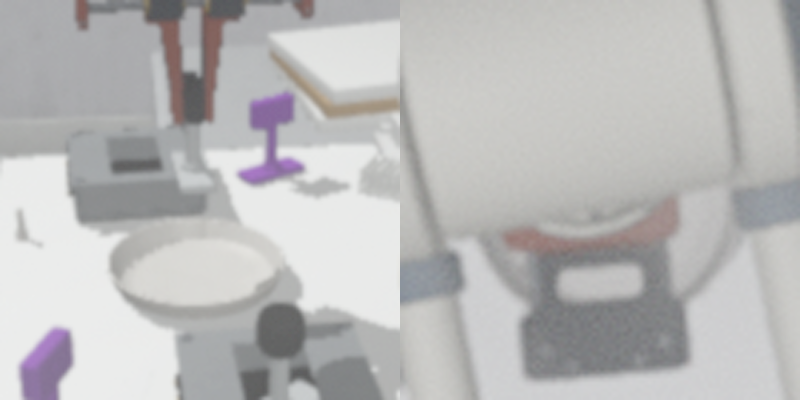

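The key hangs upright in the gripper (handle px ~(277,163), foot ~(277,191)), the box slot is empty, and the dish (~(279,222)) lies below it. Lower.

Request:
drive_tool --moves '[0, 0, 0, 0, 0, -12, 8, 0, 0, 0, 0, 0, -15, 8, 0, 0, 0, 0, 0, -15, 8, 0, 0, 0, 0, 0, -15, 8, 0, 0, 0, 0, 0, -10, 8, 0, 0, 0, 0, 0, -8, 8, 0, 0, 0, 0, 0, -4, 8, 0, 0, 0, 0, 0, -3, 8, 0, 0, 0, 0, 0, -1, 8, 0, 0, 0, 0, 0, -1, 8, 0, 0, 0, 0, 0, 0, 8, 0, 0, 0, 0, 0, 0, 8]'

```text
t: 10.05
tool_pos: [0.5353, 0.1366, 0.053]
ee_rot: [180.0, -0.0, 94.0]
wrist_force: [-0.5, 0.6, -2.0]
width: 0.155
grip_force: 30.0
```

Force is still the key's weight, so about 2 mm to go.

Request:
drive_tool --moves '[0, 0, 0, 0, 0, -1, 8, 0, 0, 0, 0, 0, -1, 8, 0, 0, 0, 0, 0, 0, 8, 0, 0, 0, 0, 0, 0, 8]'

```text
t: 10.45
tool_pos: [0.5351, 0.1365, 0.0506]
ee_rot: [-180.0, 0.0, 94.0]
wrist_force: [-0.1, -0.3, -1.4]
width: 0.163
grip_force: 30.0
```

Request:
drive_tool --moves '[0, 0, 0, 0, 0, -0.5, 8, 0, 0, 0, 0, 0, -0.5, 8, 0, 0, 0, 0, 0, 0, 8, 0, 0, 0, 0, 0, 0, 8]'

```text
t: 10.85
tool_pos: [0.5352, 0.1365, 0.0503]
ee_rot: [180.0, 0.0, 94.1]
wrist_force: [-3.2, -1.0, 4.4]
width: 0.159
grip_force: 30.0
```

Contact (+6 N). Release gently, and rise.

Request:
drive_tool --moves '[0, 0, 0, 0, 0, 0, 16, 0, 0, 0, 0, 0, 0, 20, 0, 0, 0, 0, 0, 0, 30, 0, 0, 0, 0, 0, 0, 45, 0, 0, 0, 0, 0, 0, 60, 0, 0, 0, 0, 0, 0, 60, 0, 0, 0, 0, 0, 0, 60, 0, 0, 0, 0, 0, 5, 60, 0, 0, 0, 0, 0, 10, 60, 0, 0, 0, 0, 0, 20, 60, 0, 0, 0, 0, 0, 20, 60, 0, 0, 0, 0, 0, 20, 60, 0, 0, 0, 0, 0, 20, 60, 0, 0, 0, 0, 0, 20, 60, 0, 0, 0, 0, 0, 0, 60]'

```text
t: 12.35
tool_pos: [0.5366, 0.1369, 0.1692]
ee_rot: [179.6, -0.0, 94.1]
wrist_force: [-0.3, 0.4, 0.2]
width: 0.682
grip_force: 0.0
```

Request:
drive_tool --moves '[0, 0, 0, -10, 10, 0, 60, 0, 0, 0, -15, 15, 0, 60, 0, 0, 0, -15, 15, 0, 60, 0, 0, 0, -15, 15, 0, 60, 0, 0, 0, -15, 15, 0, 60, 0, 0, 0, -15, 15, 0, 60, 0, 0, 0, -15, 15, 0, 60, 0, 0, 0, -10, 10, 0, 60, 0, 0, 0, 0, 0, 0, 60, 0, 0, 0, 0, 0, 0, 60, 0, 0, 0, 0, 0, 0, 60]'

```text
t: 13.45
tool_pos: [0.4254, 0.2461, 0.1643]
ee_rot: [-180.0, 0.0, 94.0]
wrist_force: [0.2, -0.2, 0.3]
width: 0.68
grip_force: 0.0
```

```bash
python3 - <<'E'
from h import *
b=grab('side','s4.png');a=grab('top','t4.png');o=sensors.get_obs();print(o['tool_pos'],o['t'],o['width'],o['wrist_force'])
f=lambda A:np.clip(255*(cv2.resize(A[:,:,::-1],(400,400),interpolation=cv2.INTER_CUBIC)/255.)**.5,0,255).astype('uint8')
cv2.imwrite('pics/c7.png',np.hstack([f(b[150:310,210:370]),f(a[130:270,230:370])]))
E
```

```text
[0.42556514 0.245988   0.16445376] 13.55 0.6828920539877286 [-0.205997   -0.63992386 -0.32355343]
```

View pics/c7.png

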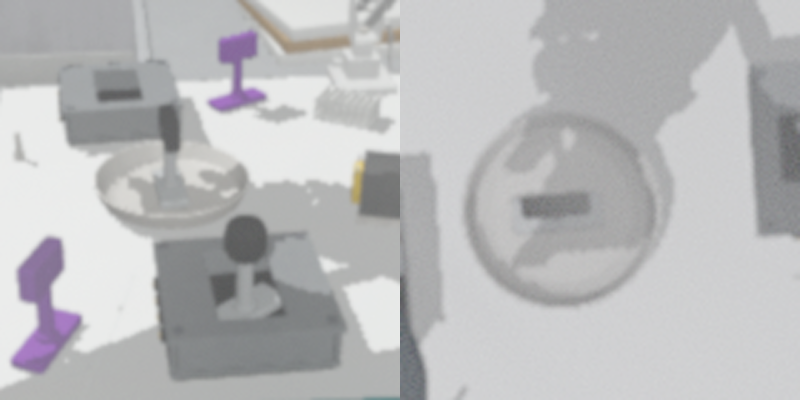

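The key stands upright in the middle of the dish (side ~(278,215), top ~(284,202)), box A is empty, the knob key is untouched in its box, and the arm is clear.

```bash
python3 -c "
from plant import job;print(job.job_done())"
```

```text
the job is handed in; nothing more can be done
None
```

The bar key is out of its box and standing upright in the steel dish, the knob key was left as it was, and the job is handed in (about 13.6 s on the robot's clock); no verdict came back.

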